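Fold the hex key and put it in its case

ROBOT

A 6-joint arm with a two-finger parallel gripper is mounted at the origin on the work surface. World frame = base frame: x ahead of the robot, y to its left, z up, the work surface at z = 0. Lengths are in mm, angles in degrees, forces in N, time in s.
With the tool pointing down it reaches from about 350 to 850 mm from the base axis. Payload 8.1 kg.
Tool frame: the origin (TCP) lies midway between the tips of the shut fingers; the grasp point (between the pads) lies 19 mm behind it; x points along the fingers, y is the direction in which the jaws open and shut, and the axes are right-handed (so a half turn about x gives the same grasp; the last joint's range is limited). The gripper opens to 85 mm and grips with 20 to 120 N. Pads are 22 mm wide; open, the fingers measure 114 mm over their backs; the gripper's body (76 mm by 85 mm) begins 54 mm behind the grasp point. The pads swing forward as they close: fully open they stand 13 mm farther back than shut.
Start: joints at [61.169, 7.471, 85.268, -0, 87.261, -4.893], TCP at [243.43, 548.404, 231.292] pointing down, gripper open.
Joint ranges: [-169.43, 169.43], [-51.17, 129.36], [1.28, 143.12], [-76.62, 256.62], [0, 156.53], [-152.29, 152.29]. Speed limits (degrees/s): [136.94, 136.94, 159.86, 180, 180, 180].

INTERFACE

Orientations are given as [roll, pitch, yaw] about the fixed x, y, z axes, in that order (R = Rz(yaw) Ry(pitch) Rx(roll)).
In Python, from bench import r, snapshot, workorder gives the robot as it stands.
- The arm moves only by the tool send_rows, never from a script. Its arguments are lists of equal length, an entry for each row: "offset": the shift along the tool's x, y, z in cm, a list of three; "dr": the turn, a rotation vector about the tool's x, y, z in degrees, a list of three; "grip": the opening in per cent of the stroke, from 0 (shut) to 100 (fully open). In form: {"offset": [[dx, dy, dz], ...], "dr": [[rx, ry, rz], ...], "grip": [grip, ...]}. A call has 1 to 5 rows; each row shifts and turns the commanded pose from where the row before left it, along the tool's axes as they then stand; what a row does not reach is not made up. A row lasts 1/8 s, in which the tool goes at most 62.5 mm and 10.7 degrees, less where a joint would pass 70% of its speed; a pose out of reach is approached as far as the arm can. A call with a gripper value outside its range is refused whole. The fingers move at their own pace and stop on an object; "force" is the grip in N (left out, the last holds). Time passes only in rows, so rows that do not move let the fingers close. It gives the time, the measured TCP pose, the force and the opening at its end, in the units of the state.
- r.sense(): the state, without advancing time (a new reading comes with each control period).
- snapshot(name): name is "side" or "top"; returns a dict with "pixels" (400x640x3 uint8, red, green, blue), "fx", "fy", "cx", "cy" (pixels), "world_to_cam" (4x4, takes a point from world to camera coordinates). Camera axes: x right, y up, looking along -z (the intrinsics and any distortion apply to the point x, -y, -z); pixel columns grow to the right and rows downward; lengths in mm; the calibration is good to about 2 mm. A picture is of the moment at which its call begins. There is no depth.
- workorder.hand_in(): hands the job in, once; it reports no verdict.
The state is a dict: "time": time; "joint_pos": joint angles; "qd": joint speeds; "joint_efforts": joint torques, N m; "tool_pos": TCP position; "tcp_rot": TCP orientation; "ft_force": force on the tool from outside, world axes, zero at the start; "wrist_torque": the same for the moment, N m; "finger_gap": finger opening in mm.
Only numpy, scipy, OpenCV 4.12 (cv2) and the standard library are available. Lean on these libraries where they do the work, as an engineer would, in place of code of your own. Each camera call takes 0.05 s, during which the arm holds its last target.

TASK

Fold the swung-out key of the orange folding hex key fully shut against its handle on the bench, and only then lay the folded tool flat in the pocket of the blue storage case and let go. Leave the aluminium reflector mirror where it is.

Things in the scene. Friction and masses are not known exactly. Their poses are not given: they have to be found in the camera images.
- keyset: Loose folding hex key, about 0.3 kg: orange handle, black strip on top, one dark steel key on an upright hinge. Folded: 120 (x) x 35 (y) x 32 (z) mm; origin at the centre of the underside of that folded shape, x along the handle, z up. Handle: x -60 to 60, y -17.5 to 8.5 mm, with a fork out to y 17.5 at the hinge end. Squeezing across its middle presses a nearly shut key home.
- key (a joint): Hinge (rad) at x 50, y 13 mm of the handle. The key is a bar 100 mm long from it, 9 wide, 10 high, its middle 14 mm above the underside. At value q it points along (-cos q, sin q) in the handle's x, y: 0 = folded (its stop) along the handle's +y side, 1.57 = square out to +y. Starts at 1.0 to 1.7. Light friction holds it; a push under 1 N folds it while the handle stays put.
- case: The storage case, fixed to the bench: a blue open tray with grey floor, 162 (x) x 108 (y) mm outside, wall tops 24 mm above the bench, so an open key does not fit. Its one pocket is 150 (x) x 96 (y) mm inside, with the floor 4 mm above the bench. Origin at the centre of its underside, on the bench; x along its length, z up.
- reflector: Curved aluminium reflector mirror, a loose shallow bowl 80 mm across and 26 mm high, standing mouth up beyond the work; origin at the centre of its underside. A bystander. A black fan rotor and a plain steel L-shaped hex key also lie about, and a grey slide magazine in its channel.
Mind the look-alikes: they are no part of the job. Of the things like the keyset, leave any that is green; of the rest the smaller one is meant.

How it is judged (in metres and radians):
On the way:
1. the key is folded to within 10 degrees of shut while the tool is still outside the case (value of joint key below 0.17 rad and horizontal distance between keyset and case above 0.12 m), for 0.2 s.
At the end, for the whole second after the job is handed in: The tool lies flat (within 10 degrees) and at rest on the floor of the case's pocket (underside within 6 mm of it), its centre within 25 mm along and 40 mm across of the pocket's centre, either way round, with the key folded to within 10 degrees of shut (value of joint key below 0.17 rad and x of keyset in the frame of case between -0.025 and 0.025 m and y of keyset in the frame of case between -0.04 and 0.04 m and z of keyset in the frame of case between 0 and 0.01 m and angle between keyset's own z axis and vertical below 0.17 rad and linear speed of keyset below 0.02 m/s); the robot touches nothing.
It fails at once if the reflector mirror is moved more than 30 mm (distance of reflector from where it was at the start of the episode above 0.03 m).
It also fails if it takes over 54 s, if anything falls off the work surface, if the arm or the gripper's body presses on something with over 40 N, if the wrist force passes 120 N, or if a joint passes its speed limit or range.

## Working session

There is one attempt and no reset: what is moved stays moved. The work goes in short steps, Python scripts to look and compute and a tool call to move; the robot and the scene stay as the last step left them, time stands still between calls to the robot, and variables do not carry over. Pictures are saved under pics/ and viewed, and the job is handed in when it is done.

Besides the shell and the picture viewer there is one more tool, called after "Emit:" as a command line: name --argument value ..., lists and objects as JSON in quotes. send_rows: Moves the arm, as the interface text tells. Its arguments: {"type":"object","properties":{"offset":{"type":"array","items":{"type":"array","items":{"type":"number"}}},"dr":{"type":"array","items":{"type":"array","items":{"type":"number"}}},"grip":{"type":"array","items":{"type":"number"}},"force":{"type":"number"}},"required":["offset","dr","grip"]}

```bash
mkdir -p pics; ls; cat > h.py <<'E'
import numpy as np, cv2
from bench import r, snapshot, workorder
def snap(n,f):
    s=snapshot(n); cv2.imwrite('pics/'+f+'.png',s['pixels'][:,:,::-1]); 
    np.savez('pics/'+f+'.npz',**{k:np.array(v) for k,v in s.items()})
    return s
def load(f): return np.load('pics/'+f+'.npz',allow_pickle=True)
def ray(s,u,v,z):
    W=s['world_to_cam'];R=W[:3,:3];t=W[:3,3];c=-R.T@t
    d=R.T@np.array([(u-s['cx'])/s['fx'],-(v-s['cy'])/s['fy'],-1.])
    return c+d*(z-c[2])/d[2]
def proj(s,p):
    W=s['world_to_cam'];q=W[:3,:3]@np.array(p)+W[:3,3]
    return s['cx']+s['fx']*q[0]/-q[2], s['cy']+s['fy']*-q[1]/-q[2]
def crop(f,x0,y0,x1,y1,k,o):
    im=cv2.imread('pics/'+f+'.png')[y0:y1,x0:x1]
    cv2.imwrite('pics/'+o+'.png',cv2.resize(im,None,fx=k,fy=k,interpolation=cv2.INTER_CUBIC))
E
python3 - <<'E'
from h import *
s=snap('top','t0');print({k:v for k,v in s.items() if k!='pixels'})
s=snap('side','s0');print({k:v for k,v in s.items() if k!='pixels'})
print(r.sense())
E
```

```text
pics
{'fx': 397.83583087404816, 'fy': 397.83583087404816, 'cx': 322.81639577670046, 'cy': 191.35350260486695, 'world_to_cam': array([[-5.96606539e-02, -9.98217374e-01, -1.63755966e-03,
        -3.51457887e+01],
       [ 9.78014721e-01, -5.87814258e-02,  2.00079857e-01,
        -5.55143027e+02],
       [-1.99819447e-01,  1.03353376e-02,  9.79778225e-01,
        -6.59463170e+02],
       [ 0.00000000e+00,  0.00000000e+00,  0.00000000e+00,
         1.00000000e+00]])}
{'fx': 463.86619701583794, 'fy': 463.86619701583794, 'cx': 318.4758835102294, 'cy': 206.58090518073502, 'world_to_cam': array([[-9.64506195e-01, -2.64060161e-01,  1.77565160e-04,
         5.20767573e+02],
       [ 1.79964970e-01, -6.56847699e-01,  7.32232006e-01,
        -1.73396644e+02],
       [-1.93236668e-01,  7.06274261e-01,  6.81055253e-01,
        -7.67054472e+02],
       [ 0.00000000e+00,  0.00000000e+00,  0.00000000e+00,
         1.00000000e+00]])}
{'time': 0.1, 'joint_pos': array([ 6.11691672e+01,  7.51211122e+00,  8.53235538e+01,  1.38397551e-03,
        8.72620339e+01, -4.89288961e+00]), 'qd': array([ 0.1375115 , -0.09173362, -0.21621313,  0.09387586, -0.06410237,
       -0.11839036]), 'joint_efforts': array([ 2.05156968e-03, -5.70943451e+01, -5.01947844e+01, -7.50628573e-07,
        7.87786092e-03,  4.91083517e-05]), 'tool_pos': array([243.17536245, 547.96376655, 230.33054146]), 'tcp_rot': array([ -95.7034781 ,   89.90229131, -119.64148855]), 'ft_force': array([0.70061114, 0.26522226, 0.75686627]), 'wrist_torque': array([ 0.02379027, -0.058126  ,  0.03494558]), 'finger_gap': 85.22006218924862}
```

View pics/t0.png

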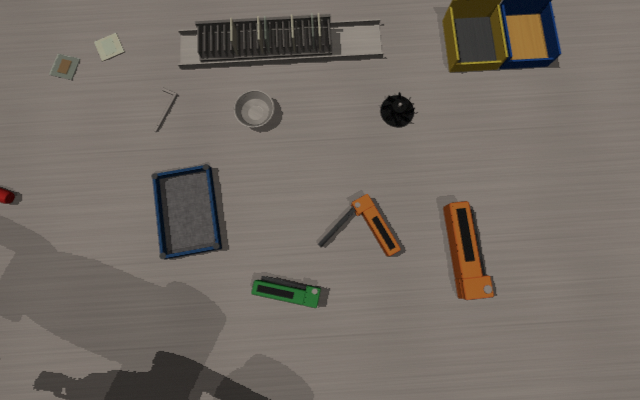

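View pics/s0.png

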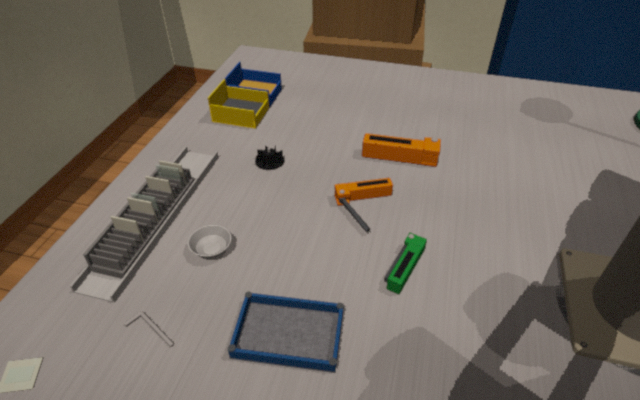

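The candidates in the top view are the green tool at (287,292), the large orange one at (468,250) and the small orange one at (378,225) with its key out to (322,243). The green is excluded, and the small orange is the smaller of the other two, so it is the one meant. I'll confirm in a crop.

```bash
python3 - <<'E'
from h import *
crop('t0',305,180,425,270,6,'c0')
crop('t0',140,150,240,270,5,'c1')
crop('s0',320,165,410,240,7,'c2')
s=load('t0')
for n,u,v,z in [('hinge',358,204,24),('tip',322,243,14),('big1',458,203,32),('big2',478,298,32)]: print(n,ray(s,u,v,z).round(1))
E
```

```text
hinge [ 530.6 -132.8   24. ]
tip [463.  -61.4  14. ]
big1 [ 520.  -316.6   32. ]
big2 [ 349.  -330.2   32. ]
```

View pics/c0.png

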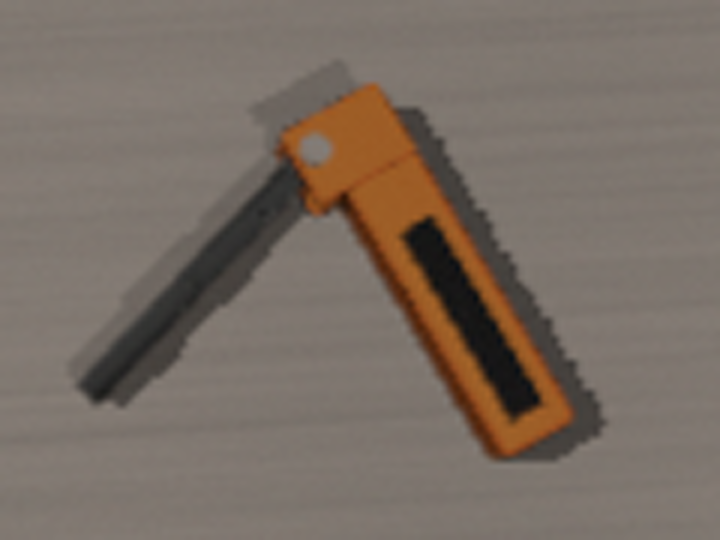

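View pics/c1.png

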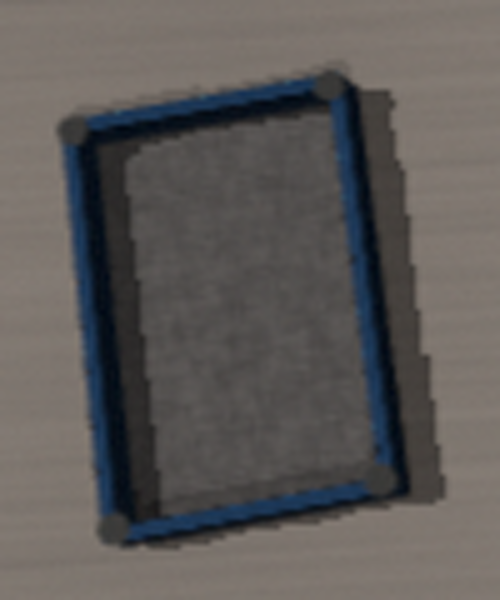

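View pics/c2.png

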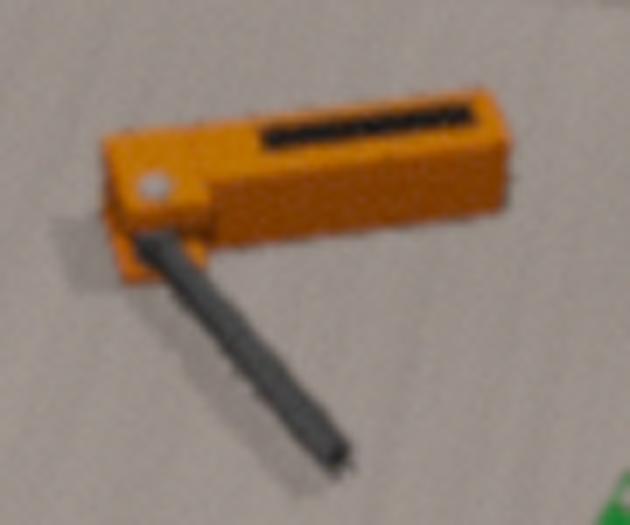

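```bash
cat >> h.py <<'E'
from scipy.optimize import least_squares
def fit(s,pts,model,zs,x0):
    def f(x):
        c,d=np.cos(x[2]),np.sin(x[2]);o=[]
        for p,m,z in zip(pts,model,zs):
            u,v=proj(s,[x[0]+c*m[0]-d*m[1],x[1]+d*m[0]+c*m[1],z]);o+=[u-p[0],v-p[1]]
        return np.array(o)
    q=least_squares(f,x0);return q.x,f(q.x)
E
python3 - <<'E'
from h import *
s=load('t0')
k,e=fit(s,[(367.5,194.2),(400.8,248.7),(389.2,255),(352.5,202.5),(357.7,204.8)],[(60,-17.5),(-60,-17.5),(-60,8.5),(60,17.5),(50,13)],[32]*5,[480,-150,.5])
print(k[:2],np.degrees(k[2]),e.round(1))
c,e=fit(s,[(155,175.6),(206,167),(216.6,245.6),(162.6,255.6)],[(78,51),(78,-51),(-78,-51),(-78,51)],[24]*4,[500,250,0])
print(c[:2],np.degrees(c[2]),e.round(1))
C,S=np.cos(k[2]),np.sin(k[2])
h=k[:2]+[C*50-S*13,S*50+C*13]
t=ray(s,320.8,244.7,17)[:2]; d=t-h; l=[C*d[0]+S*d[1],-S*d[0]+C*d[1]]
print('hinge',h,'tip',t,np.hypot(*d),np.degrees(np.arctan2(l[1],-l[0])))
b=ray(s,255,110,20);print('bowl',b)
for n,p in [('green',(287,292)),]: print(n,ray(s,*p,25))
s=load('s0')
for lx,ly,z in [(60,-17.5,32),(-60,-17.5,32),(-60,8.5,32),(60,17.5,32)]: print(proj(s,[k[0]+C*lx-S*ly,k[1]+S*lx+C*ly,z]))
print(proj(s,[*t,14]))
E
```

```text
[ 488.06139303 -162.72438415] 25.91264478149438 [ 0.5 -1.7  1.1  0.6  0.4  1.5 -0.8 -0.9 -1.2  0.3]
[538.52089539 189.89189469] 6.944510186790314 [-1.3 -0.8  1.1 -1.5  0.9  0.9 -0.7  1.1]
hinge [ 527.35345698 -129.1813713 ] tip [459.78666168 -58.98318828] 97.43231869216248 72.0068929809311
bowl [731.05956046  55.18230131  20.        ]
green [379.05526985   6.18783602  25.        ]
(np.float64(333.37786291733084), np.float64(182.89964626552808))
(np.float64(389.236667120988), np.float64(176.1477427768739))
(np.float64(392.94087751018657), np.float64(183.99374157930134))
(np.float64(336.97848286068955), np.float64(193.8999682653451))
(np.float64(366.99137891308106), np.float64(228.34068506749756))
```

```bash
cat >> h.py <<'E'
from scipy.spatial.transform import Rotation as Ro
K=np.array([488.1,-162.7]);KY=26.0
def loc(x,y):
    a=np.radians(KY);return K+[np.cos(a)*x-np.sin(a)*y,np.sin(a)*x+np.cos(a)*y]
def R_now(): return Ro.from_euler('xyz',r.sense()['tcp_rot'],degrees=True).as_matrix()
def target(yaw): # tool x down, tool y at world angle yaw
    a=np.radians(yaw);x=np.array([0,0,-1.]);y=np.array([np.cos(a),np.sin(a),0]);return np.array([x,y,np.cross(x,y)]).T
def plan(yaw,p,R=None,p0=None):
    R=R_now() if R is None else R; p0=r.sense()['tool_pos'] if p0 is None else p0
    T=target(yaw); rv=np.degrees(Ro.from_matrix(R.T@T).as_rotvec())
    print('rot',rv.round(2),'then offset cm',(T.T@(np.array(p)-p0)/10).round(2),'| without rot',(R.T@(np.array(p)-p0)/10).round(2))
E
python3 - <<'E'
from h import *
print(R_now().round(3))
for y in (KY+90,KY-90):plan(y,[*loc(70,100),100])
E
```

```text
[[-0.001  0.406  0.914]
 [-0.001  0.914 -0.406]
 [-1.    -0.002 -0.   ]]
rot [-49.94  -0.05   0.09] then offset cm [ 13.03 -64.61  -2.14] | without rot [ 13.1  -43.2   48.07]
rot [1.3006e+02 1.1000e-01 6.0000e-02] then offset cm [13.03 64.61  2.14] | without rot [ 13.1  -43.2   48.07]
```

Emit:
send_rows --offset '[[1,0,0],[1,0,0],[1,0,0],[1,0,0],[1,0,0]]' --dr '[[-10,0,0],[-10,0,0],[-10,0,0],[-10,0,0],[-10,0,0]]' --grip '[0,0,0,0,0]'

```text
time: 0.72
tool_pos: [243.2, 548.1, 180.4]
tcp_rot: [-146.3, 89.9, -119.9]
ft_force: [-0.1, 0.0, -0.1]
finger_gap: 0.2
```

Emit:
send_rows --offset '[[0,-5,-0.2],[0,-5,-0.2],[0,-5,-0.2],[0,-5,-0.2],[0,-5,-0.2]]' --dr '[[0,0,0],[0,0,0],[0,0,0],[0,0,0],[0,0,0]]' --grip '[0,0,0,0,0]'

```text
time: 1.35
tool_pos: [344.5, 317.8, 180.9]
tcp_rot: [-158.4, 90.0, -132.3]
ft_force: [1.2, 0.0, -0.9]
finger_gap: 0.1
```

Emit:
send_rows --offset '[[1,-5,-0.2],[1,-5,-0.2],[1,-5,-0.2],[1,-5,-0.2],[1,-5,-0.2]]' --dr '[[0,0,0],[0,0,0],[0,0,0],[0,0,0],[0,0,0]]' --grip '[0,0,0,0,0]'

```text
time: 1.98
tool_pos: [445.4, 88.8, 130.8]
tcp_rot: [86.7, 90.0, 112.8]
ft_force: [1.0, 0.6, 0.7]
finger_gap: -0.3
```

```bash
python3 - <<'E'
from h import *
print(R_now().round(3))
plan(KY+90,[*loc(70,100),100])
plan(KY+90,[*loc(70,100),6])
E
```

```text
[[-0.    -0.439  0.898]
 [ 0.     0.898  0.439]
 [-1.     0.     0.   ]]
rot [ 0.06  0.   -0.  ] then offset cm [  3.08 -14.48  -0.19] | without rot [  3.08 -14.48  -0.2 ]
rot [ 0.06  0.   -0.  ] then offset cm [ 12.48 -14.48  -0.19] | without rot [ 12.48 -14.48  -0.2 ]
```

Emit:
send_rows --offset '[[1,-5,0],[1,-5,0],[1,-4.4,0],[3,0,0],[3,0,0]]' --dr '[[0,0,0],[0,0,0],[0,0,0],[0,0,0],[0,0,0]]' --grip '[0,0,0,0,0]'

```text
time: 2.6
tool_pos: [508.4, -39.7, 40.3]
tcp_rot: [129.9, 90.0, 155.8]
ft_force: [-0.0, 0.9, -0.8]
finger_gap: -0.2
```

```bash
python3 - <<'E'
from h import *
plan(KY+90,[*loc(70,100),7])
s=snap('side','s1'); crop('s1',260,100,480,280,3,'d1')
for q in range(80,-5,-10):
    a=np.radians(q);n=np.array([np.sin(a),np.cos(a)]);off=4.5+11*abs(n[0])+14.5*abs(n[1])
    print(q,(np.array([50,13])+75*np.array([-np.cos(a),np.sin(a)])+n*off).round(0))
E
```

```text
rot [-0.03 -0.   -0.01] then offset cm [ 3.33 -0.17 -0.22] | without rot [ 3.33 -0.17 -0.22]
80 [55. 90.]
70 [43. 90.]
60 [31. 89.]
50 [19. 85.]
40 [ 7. 79.]
30 [-4. 70.]
20 [-13.  59.]
10 [-20.  46.]
0 [-25.  32.]
```

View pics/d1.png

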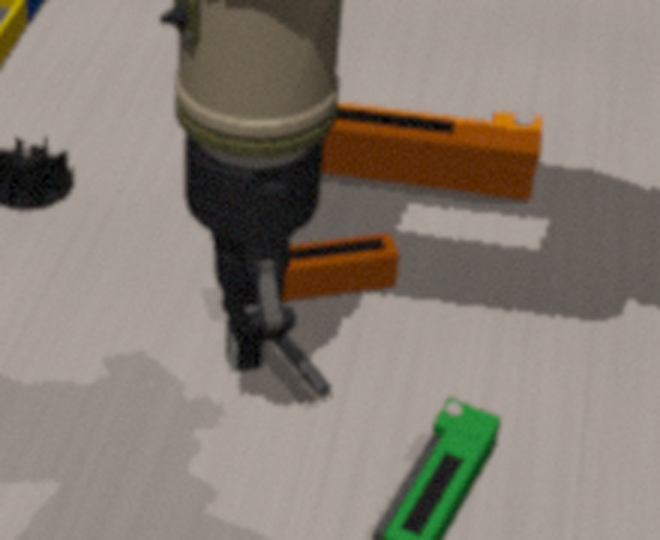

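The picture shows the fingers at crop (245,365) on the free side of the key, whose tip is at (322,390). I'll lower and sweep.

Emit:
send_rows --offset '[[2,0,0],[1.2,0,0],[0,-1,-1.5],[0,-0.1,-1.2],[0,-0.1,-1.2]]' --dr '[[0,0,0],[0,0,0],[0,0,0],[0,0,0],[0,0,0]]' --grip '[0,0,0,0,0]'

```text
time: 3.28
tool_pos: [478.4, -67.6, 10.1]
tcp_rot: [-39.9, 89.9, -13.9]
ft_force: [0.7, -0.5, 0.0]
finger_gap: 0.2
```

```bash
python3 - <<'E'
from h import *
plan(KY+90,[*loc(31,89),7])
s=snap('side','s2'); crop('s2',260,100,480,280,3,'d2')
E
```

```text
rot [0.03 0.06 0.05] then offset cm [ 0.31 -0.07 -0.2 ] | without rot [ 0.31 -0.07 -0.2 ]
```

View pics/d2.png

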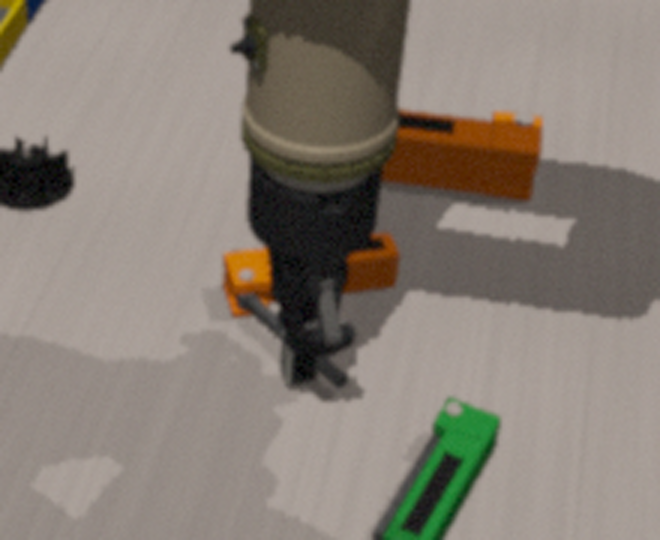

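The key at crop (340,380) is turning with the fingers and the handle hasn't moved. I'll continue the arc.

Emit:
send_rows --offset '[[0.2,-0.4,-1.3],[0,-0.6,-1.2],[0,-0.9,-1.1],[0,-1.1,-0.9],[0,-1.2,-0.7]]' --dr '[[0,0,0],[0,0,0],[0,0,0],[0,0,0],[0,0,0]]' --grip '[0,0,0,0,0]'

```text
time: 3.95
tool_pos: [450.3, -128.5, 7.4]
tcp_rot: [-51.5, 90.0, -25.5]
ft_force: [0.6, -0.3, 0.5]
finger_gap: 0.0
```

Emit:
send_rows --offset '[[0,-0.5,-0.2],[0,-0.3,-0.1],[0,0,0]]' --dr '[[0,0,0],[0,0,0],[0,0,0]]' --grip '[0,0,0]'

```text
time: 4.32
tool_pos: [451.3, -135.9, 7.2]
tcp_rot: [108.5, 90.0, 134.5]
ft_force: [0.9, 0.4, 0.1]
finger_gap: -0.2
```

```bash
python3 - <<'E'
from h import *
plan(KY+90,[*loc(-23,36),7])
s=snap('side','s3'); crop('s3',260,100,480,280,3,'d3')
E
```

```text
rot [ 0.06 -0.   -0.  ] then offset cm [ 0.02 -0.42 -0.17] | without rot [ 0.02 -0.42 -0.17]
```

View pics/d3.png

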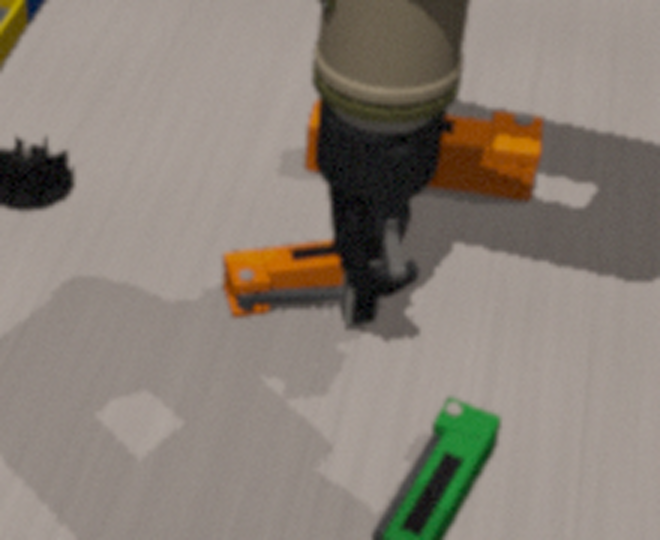

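The key now lies along the handle, nearly shut. One small push more, then back off and up for a look.

Emit:
send_rows --offset '[[0,-0.3,0],[0,-0.2,0],[0,0,0],[0,1.5,0],[-3,0,0]]' --dr '[[0,0,0],[0,0,0],[0,0,0],[0,0,0],[0,0,0]]' --grip '[0,0,0,0,0]'

```text
time: 5.0
tool_pos: [443.3, -124.5, 34.8]
tcp_rot: [129.1, 89.6, 155.2]
ft_force: [0.0, 0.3, 0.9]
finger_gap: -0.1
```

Emit:
send_rows --offset '[[-5,5,0],[-2,5,0],[0,5,0],[0,0,0]]' --dr '[[0,0,0],[0,0,0],[0,0,0],[0,0,0]]' --grip '[50,100,100,100]'

```text
time: 5.5
tool_pos: [381.7, 5.5, 101.2]
tcp_rot: [57.5, 90.0, 83.8]
ft_force: [0.1, 0.5, 0.0]
finger_gap: 72.1
```

```bash
python3 - <<'E'
from h import *
s=snap('top','t4'); crop('t4',305,180,425,270,6,'e4')
s=snap('side','s4'); crop('s4',300,150,420,240,6,'d4')
E
```

```text
(no output)
```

View pics/e4.png

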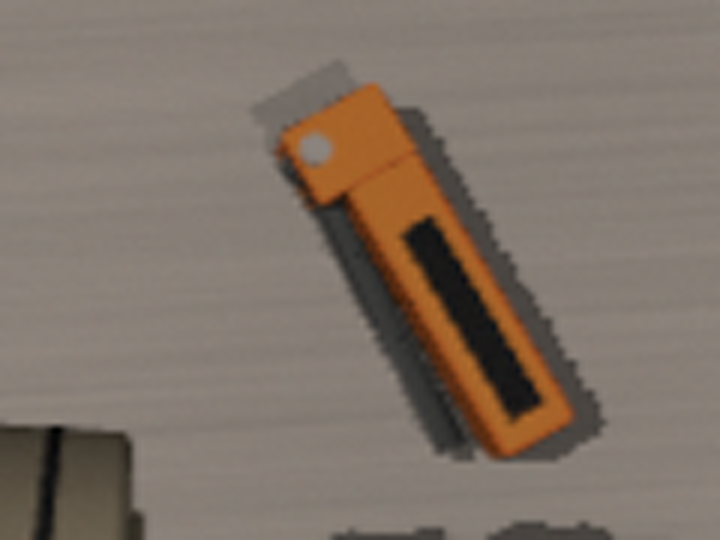

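View pics/d4.png

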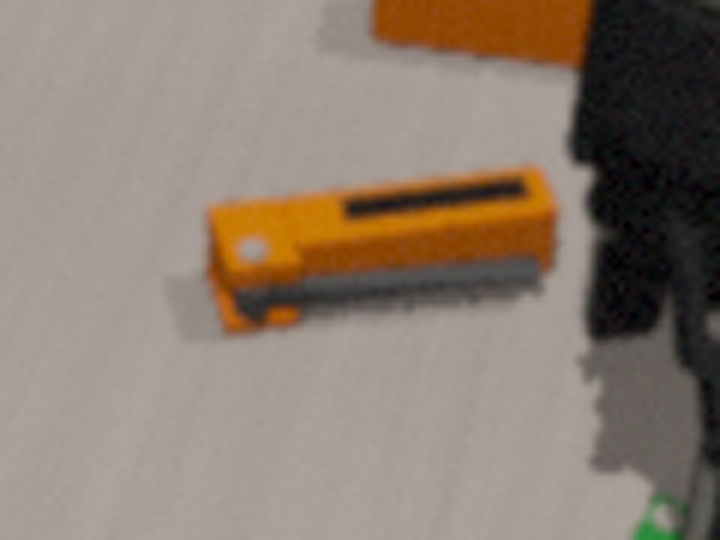

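The handle is where it was (hinge pin at crop (315,149) as before) and the key lies almost flush. Next I grasp across the middle.

```bash
python3 - <<'E'
from h import *
plan(KY+90,[*loc(0,0),100])
E
```

```text
rot [0.18 0.03 0.03] then offset cm [  0.14 -19.52   2.16] | without rot [  0.15 -19.53   2.1 ]
```

Emit:
send_rows --offset '[[0,-5,0.5],[0,-5,0.5],[0,-5,0.6],[0,-4.5,0.5],[0.1,0,0]]' --dr '[[0,0,0],[0,0,0],[0,0,0],[0,0,0],[0,0,0]]' --grip '[100,100,100,100,100]'

```text
time: 6.22
tool_pos: [488.8, -166.9, 99.8]
tcp_rot: [-152.6, 90.0, -126.8]
ft_force: [-0.3, 0.7, 0.7]
finger_gap: 85.5
```

Emit:
send_rows --offset '[[3,0,0],[3,0,0],[2.5,0,0],[1.2,0,0],[0,0,0]]' --dr '[[0,0,0],[0,0,0],[0,0,0],[0,0,0],[0,0,0]]' --grip '[100,100,100,100,100]'

```text
time: 6.85
tool_pos: [487.0, -163.0, 2.7]
tcp_rot: [129.5, 89.9, 155.5]
ft_force: [-0.2, 1.0, 0.3]
finger_gap: 85.5
```

```bash
python3 - <<'E'
from h import *
plan(KY+90,[*loc(0,0),3])
s=snap('side','s5'); crop('s5',260,100,480,280,3,'d5')
E
```

```text
rot [ 0.04 -0.08 -0.1 ] then offset cm [-0.03 -0.02  0.11] | without rot [-0.03 -0.02  0.11]
```

View pics/d5.png

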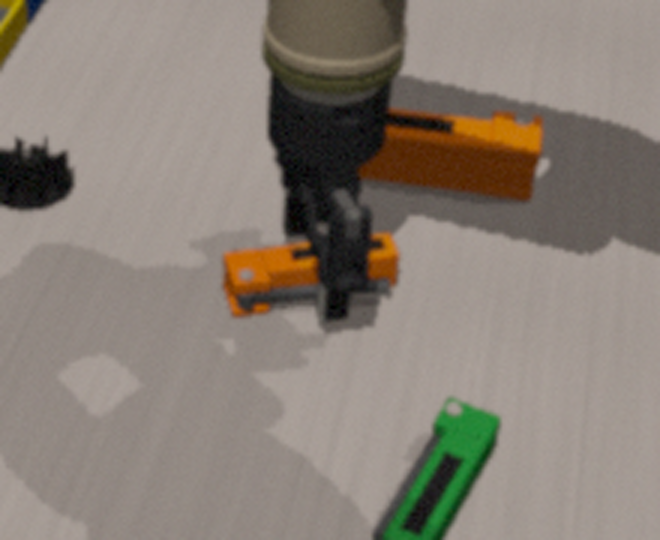

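The fingers straddle the handle and the folded key at crop (335,290). I'll close on it.

Emit:
send_rows --offset '[[0,0,0],[0,0,0],[0,0,0],[0,0,0],[0,0,0]]' --dr '[[0,0,0],[0,0,0],[0,0,0],[0,0,0],[0,0,0]]' --grip '[30,20,0,0,0]' --force 40

```text
time: 7.52
tool_pos: [488.8, -163.8, 4.4]
tcp_rot: [-57.9, 89.9, -31.8]
ft_force: [-0.2, -0.8, 6.2]
finger_gap: 32.9
```

Emit:
send_rows --offset '[[0,0,0],[0,0,0],[0,0,0]]' --dr '[[0,0,0],[0,0,0],[0,0,0]]' --grip '[0,0,0]'

```text
time: 7.9
tool_pos: [488.8, -163.8, 4.5]
tcp_rot: [-57.5, 89.9, -31.4]
ft_force: [-0.4, -1.5, 6.3]
finger_gap: 33.4
```

```bash
python3 - <<'E'
from h import *
x=r.sense();print(x['finger_gap'],x['tool_pos'],x['ft_force'])
s=snap('side','s6'); crop('s6',300,150,420,240,6,'d6')
E
```

```text
33.41648266803859 [ 488.78432075 -163.83156489    4.45423966] [-0.38589402 -1.51158494  6.28278585]
```

View pics/d6.png

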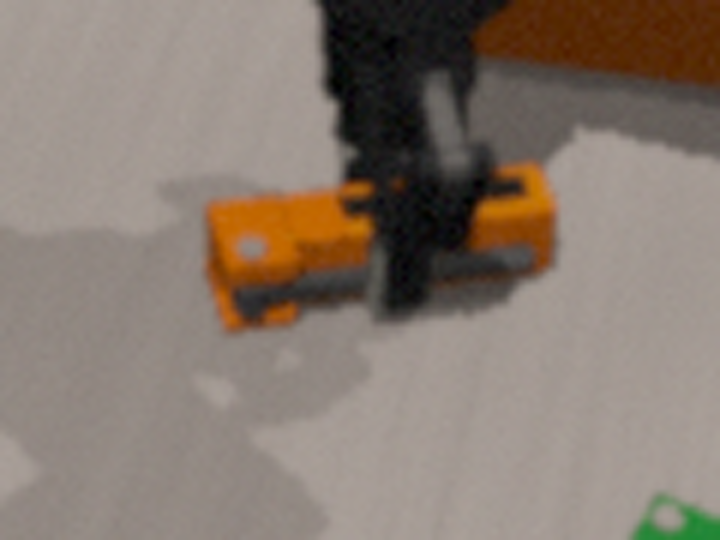

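The gap of 33.4 mm is about handle plus key (35 mm), so the key is pressed home. I'll lift and check the case pose in the side view.

Emit:
send_rows --offset '[[-2,0,0],[-3,0,0],[-3,0,0],[-2,0,0],[0,0,0]]' --dr '[[0,0,0],[0,0,0],[0,0,0],[0,0,0],[0,0,0]]' --grip '[0,0,0,0,0]'

```text
time: 8.57
tool_pos: [488.9, -163.7, 104.7]
tcp_rot: [-48.3, 89.8, -22.2]
ft_force: [0.2, -0.3, -3.9]
finger_gap: 33.4
```

```bash
python3 - <<'E'
from h import *
x=r.sense();print(x['finger_gap'],x['tool_pos'],x['ft_force'])
s=snap('side','s7'); crop('s7',220,60,460,240,3,'d7'); crop('s7',220,280,360,380,5,'f7')
a=np.radians(6.9)
for m in [(78,51),(78,-51),(-78,-51),(-78,51)]:
  u,v=proj(s,[538.5+np.cos(a)*m[0]-np.sin(a)*m[1],189.9+np.sin(a)*m[0]+np.cos(a)*m[1],24]);print(((u-220)*5,(v-280)*5))
plan(96.9,[538.5,189.9,100])
E
```

```text
33.366056858500635 [ 488.91695023 -163.67178131  104.72077085] [ 0.17988484 -0.33989794 -3.8500619 ]
(np.float64(45.36638625881537), np.float64(337.45702049717977))
(np.float64(133.66721615661334), np.float64(61.40492333967529))
(np.float64(603.3902560449502), np.float64(119.12017406967493))
(np.float64(564.2963566457615), np.float64(408.30854682219467))
rot [1.916e+01 2.000e-02 1.000e-02] then offset cm [ 0.32 34.45  9.26] | without rot [ 0.32 29.5  20.05]
```

View pics/d7.png

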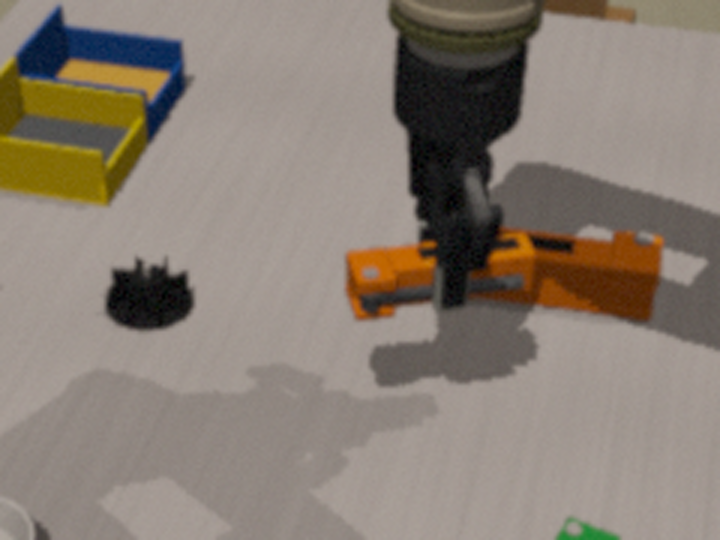

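View pics/f7.png

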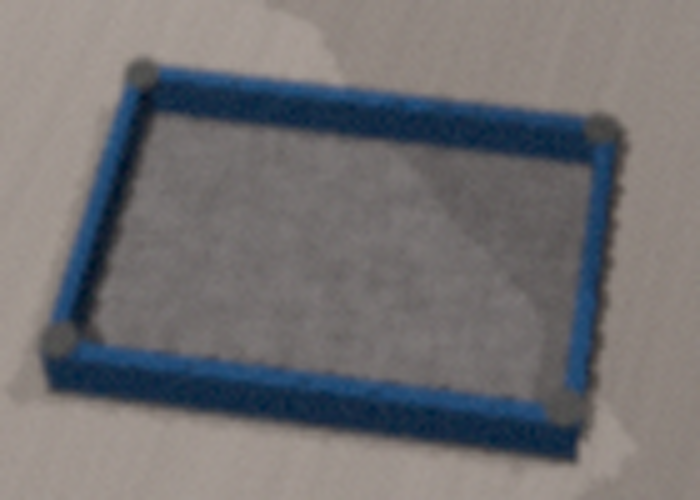

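The tool hangs level with its key flush. The case corners agree between the two views to about 2–3 px. I'll carry it over to (537,191).

Emit:
send_rows --offset '[[0,0,0],[0,0,0],[0,3,0.8],[0,4,1],[0,4,1]]' --dr '[[9.6,0,0],[9.6,0,0],[0,0,0],[0,0,0],[0,0,0]]' --grip '[0,0,0,0,0]'

```text
time: 9.25
tool_pos: [501.3, -49.5, 101.2]
tcp_rot: [160.5, 89.8, 167.4]
ft_force: [0.2, -0.9, -2.7]
finger_gap: 33.2
```

Emit:
send_rows --offset '[[0,5,1.4],[0,5,1.4],[0,5,1.4],[0,5,1.4],[0,3,0.5]]' --dr '[[0,0,0],[0,0,0],[0,0,0],[0,0,0],[0,0,0]]' --grip '[0,0,0,0,0]'

```text
time: 9.88
tool_pos: [534.4, 187.1, 101.1]
tcp_rot: [179.5, 89.8, -173.5]
ft_force: [0.1, 0.1, -3.4]
finger_gap: 33.2
```

Emit:
send_rows --offset '[[0,0,0],[0,0,0]]' --dr '[[0,0,0],[0,0,0]]' --grip '[0,0]'

```text
time: 10.12
tool_pos: [534.6, 184.3, 101.7]
tcp_rot: [-165.9, 89.8, -159.0]
ft_force: [-0.2, -1.4, -3.6]
finger_gap: 33.4
```

```bash
python3 - <<'E'
from h import *
plan(96.9,[537,191,60]); print(r.sense()['tool_pos'],r.sense()['finger_gap'])
s=snap('top','t8'); crop('t8',100,120,300,280,4,'e8')
s=snap('side','s8'); crop('s8',200,200,400,380,4,'d8')
E
```

```text
rot [-0.01 -0.17  0.04] then offset cm [4.17 0.63 0.32] | without rot [4.17 0.64 0.33]
[534.55950847 184.31566281 101.68053807] 33.357427290040675
```

View pics/e8.png

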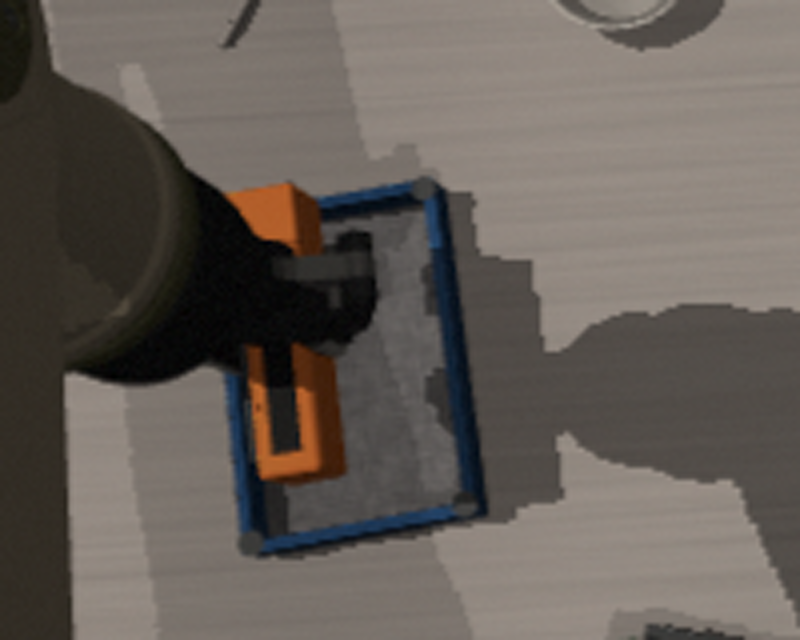

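View pics/d8.png

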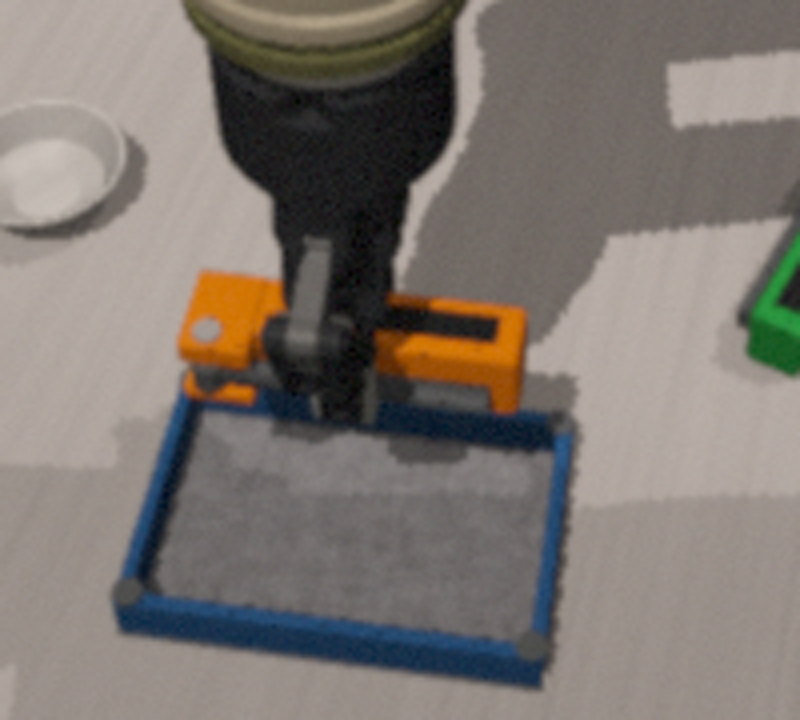

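Parallax from the 100 mm height explains the apparent shift, and the tool is aligned with the case. Now the correction and part of the descent.

Emit:
send_rows --offset '[[0,0.6,0.3],[2,0,0],[2,0,0],[2,0,0],[0,0,0]]' --dr '[[0,0,0],[0,0,0],[0,0,0],[0,0,0],[0,0,0]]' --grip '[0,0,0,0,0]'

```text
time: 10.85
tool_pos: [535.4, 190.5, 40.0]
tcp_rot: [-172.2, 89.7, -165.3]
ft_force: [-1.8, -0.6, -3.8]
finger_gap: 33.1
```

```bash
python3 - <<'E'
from h import *
plan(96.9,[537,191,9]); print(r.sense()['tool_pos'],r.sense()['finger_gap'])
s=snap('top','t9'); crop('t9',100,120,300,280,4,'e9')
s=snap('side','s9'); crop('s9',200,200,400,380,4,'d9')
E
```

```text
rot [-0.04 -0.33  0.05] then offset cm [3.1  0.03 0.16] | without rot [3.1  0.04 0.18]
[535.43473989 190.46688151  40.01724476] 33.05378479884766
```

View pics/e9.png

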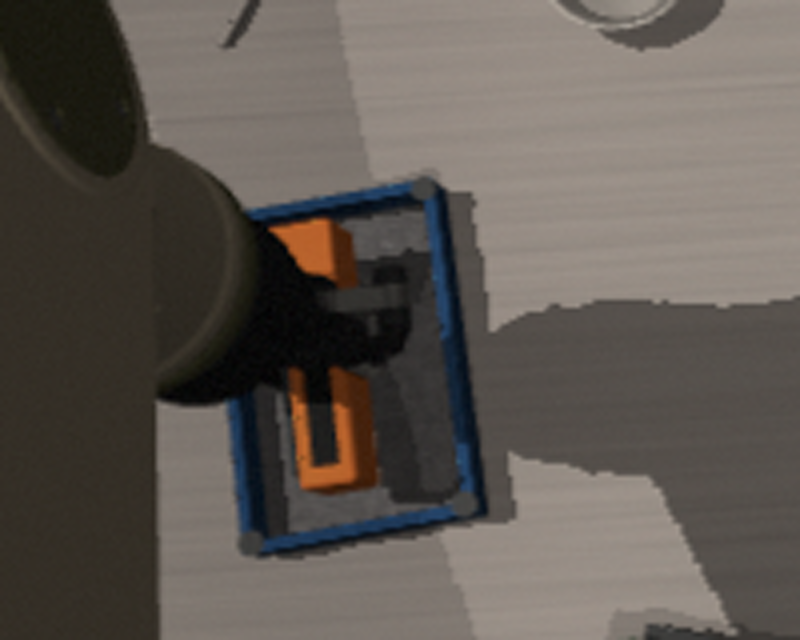

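View pics/d9.png

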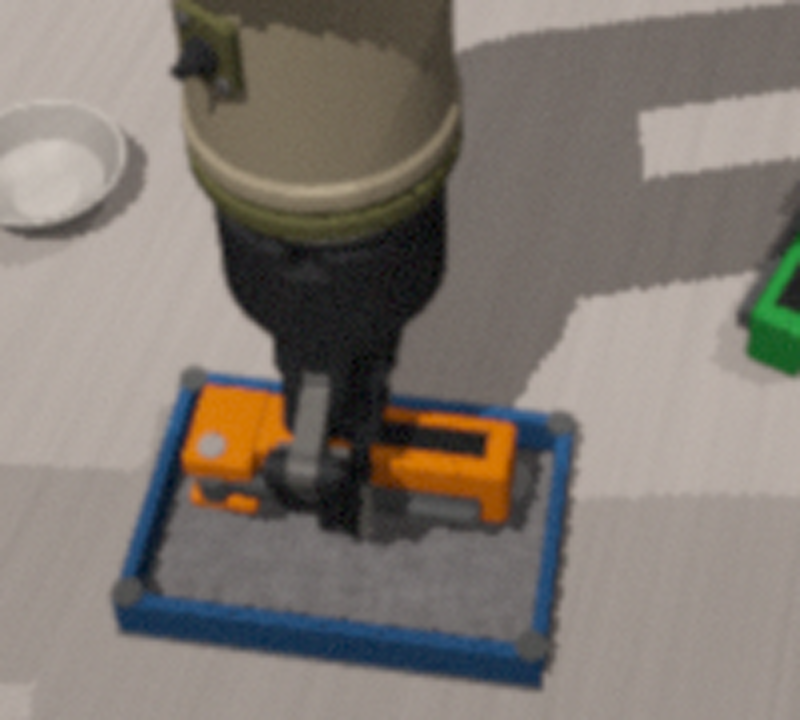

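Over the pocket with clearance on all sides. I'll lower to the floor.

Emit:
send_rows --offset '[[1,0,0],[1,0,0],[0.7,0,0],[0,0,0],[0,0,0]]' --dr '[[0,0,0],[0,0,0],[0,0,0],[0,0,0],[0,0,0]]' --grip '[0,0,0,0,0]'

```text
time: 11.58
tool_pos: [538.1, 191.2, 16.6]
tcp_rot: [10.0, 90.0, 16.9]
ft_force: [0.3, 0.1, -3.7]
finger_gap: 33.2
```

```bash
python3 - <<'E'
from h import *
x=r.sense();print(x['tool_pos'],x['finger_gap'],x['ft_force'])
E
```

```text
[538.14141971 191.23302863  16.64606498] 33.166580437971064 [ 0.25508562  0.07270131 -3.68661104]
```

Emit:
send_rows --offset '[[0.4,0,0],[0,0,0],[0.2,0,0],[0,0,0]]' --dr '[[0,0,0],[0,0,0],[0,0,0],[0,0,0]]' --grip '[0,0,0,0]'

```text
time: 12.08
tool_pos: [537.9, 191.2, 10.3]
tcp_rot: [-169.6, 90.0, -162.7]
ft_force: [0.1, 0.4, -3.4]
finger_gap: 33.1
```

Emit:
send_rows --offset '[[0.1,0,0],[0,0,0]]' --dr '[[0,0,0],[0,0,0]]' --grip '[0,0]'

```text
time: 12.32
tool_pos: [538.0, 191.2, 9.4]
tcp_rot: [-163.0, 90.0, -156.2]
ft_force: [0.3, -0.5, -3.5]
finger_gap: 33.3
```

Emit:
send_rows --offset '[[0.1,0,0],[0,0,0]]' --dr '[[0,0,0],[0,0,0]]' --grip '[0,0]'

```text
time: 12.58
tool_pos: [538.1, 191.2, 8.6]
tcp_rot: [-1.6, 90.0, 5.3]
ft_force: [0.7, 0.3, -3.3]
finger_gap: 32.9
```

Emit:
send_rows --offset '[[0.1,0,0],[0,0,0]]' --dr '[[0,0,0],[0,0,0]]' --grip '[0,0]'

```text
time: 12.82
tool_pos: [538.2, 191.2, 8.4]
tcp_rot: [-50.0, 90.0, -43.1]
ft_force: [-4.6, -1.7, 6.9]
finger_gap: 33.0
```

The tool is in contact with the floor (fz went from −3.3 to +6.9 N). I'll open partway, which keeps the fingers clear of the walls, then lift straight up.

Emit:
send_rows --offset '[[0,0,0],[0,0,0],[0,0,0],[0,0,0]]' --dr '[[0,0,0],[0,0,0],[0,0,0],[0,0,0]]' --grip '[50,58,58,58]'

```text
time: 13.32
tool_pos: [538.1, 191.2, 7.5]
tcp_rot: [25.4, 90.0, 32.2]
ft_force: [0.3, 0.2, -0.0]
finger_gap: 49.5
```

Emit:
send_rows --offset '[[-1,0,0],[-2,0,0],[-3,0,0],[-4,0,0],[-4,0,0]]' --dr '[[0,0,0],[0,0,0],[0,0,0],[0,0,0],[0,0,0]]' --grip '[58,58,58,58,58]'

```text
time: 13.95
tool_pos: [538.3, 191.3, 150.6]
tcp_rot: [7.9, 89.9, 14.8]
ft_force: [0.3, 1.2, 0.5]
finger_gap: 49.7
```

Emit:
send_rows --offset '[[0,-5,0],[0,-5,0],[0,-5,0],[0,-3,0],[0,0,0]]' --dr '[[0,0,0],[0,0,0],[0,0,0],[0,0,0],[0,0,0]]' --grip '[58,58,58,58,58]'

```text
time: 14.58
tool_pos: [560.2, 10.4, 149.4]
tcp_rot: [-20.0, 89.9, -13.3]
ft_force: [-0.2, 1.6, 0.2]
finger_gap: 49.7
```

```bash
python3 - <<'E'
from h import *
s=snap('top','ta'); crop('ta',100,120,300,280,4,'ea')
s=snap('side','sa'); crop('sa',200,200,400,380,4,'da')
E
```

```text
(no output)
```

View pics/ea.png

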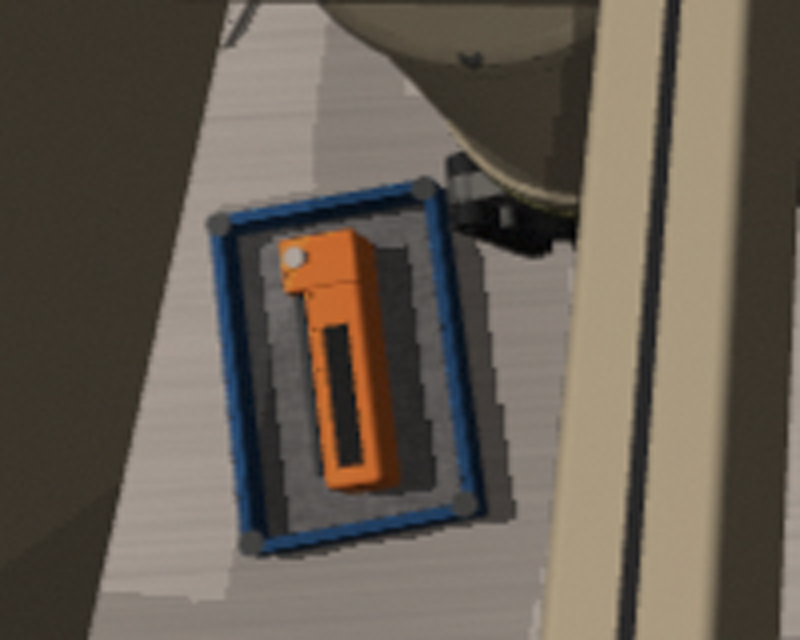

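View pics/da.png

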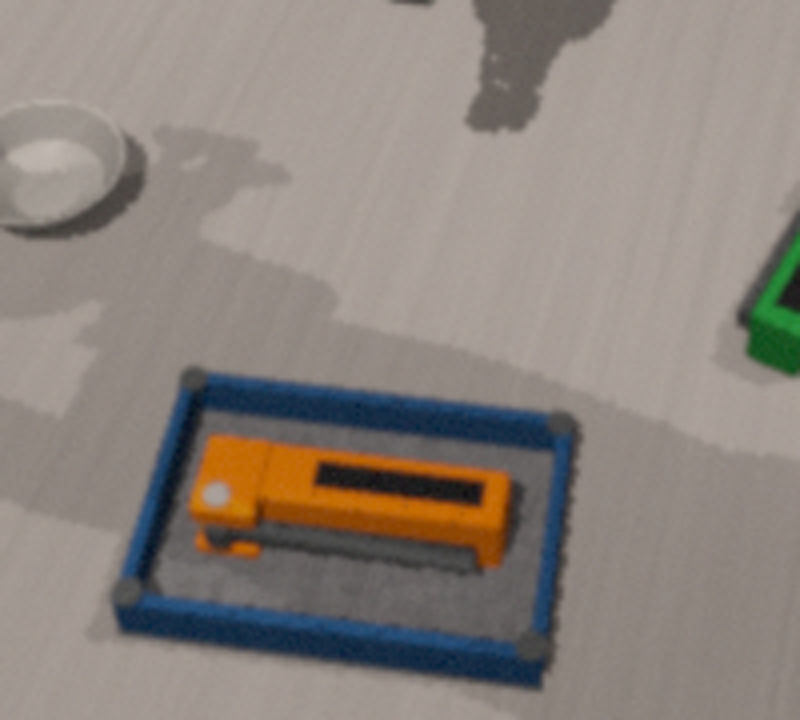

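The tool lies in the pocket with its key along the handle. I'll check the numbers before handing in.

```bash
python3 - <<'E'
from h import *
s=load('ta');s2=load('sa')
k,e=fit(s,[(189.2,177.2),(195.8,240.5),(182,242),(173.8,184.2)],[(60,-17.5),(-60,-17.5),(-60,8.5),(50,13)],[36]*4,[538,190,.1])
print(k[:2],np.degrees(k[2]),e.round(1))
d=k[:2]-[538,190];a=np.radians(6.9);print('in case',d@[np.cos(a),np.sin(a)],d@[-np.sin(a),np.cos(a)])
# side fit
S=lambda x,y:(200+x/4,200+y/4)
k2,e=fit(s2,[S(210,437),S(513,470),S(500,515),S(217,494)],[(60,-17.5),(-60,-17.5),(-60,8.5),(50,13)],[36]*4,[538,190,.1])
print(k2[:2],np.degrees(k2[2]),e.round(1))
C,D=np.cos(k2[2]),np.sin(k2[2])
for q in (0,5,10,15):
    Q=np.radians(q);o=[]
    for r_,w in ((100,-4.5),(100,4.5)):
        lx=50-r_*np.cos(Q)+w*np.sin(Q); ly=13+r_*np.sin(Q)+w*np.cos(Q)
        u,v=proj(s2,[k2[0]+C*lx-D*ly,k2[1]+D*lx+C*ly,23]);o.append(((u-200)*4,(v-200)*4))
    print(q,np.round(o,0))
crop('sa',240,300,340,350,8,'db')
E
```

```text
[537.67191433 189.14974133] 6.094293394846317 [ 0.3 -0.6  0.2 -0.2 -0.3  0.7 -0.2  0.2]
in case -0.42785684196440327 -0.8046853642549392
[536.52506564 190.8457823 ] 7.887806672370682 [-0.3 -1.8 -0.3 -1.6  1.   1.7 -0.3  1.4]
0 [[478. 538.]
 [474. 558.]]
5 [[475. 558.]
 [469. 579.]]
10 [[470. 578.]
 [462. 599.]]
15 [[463. 598.]
 [453. 619.]]
```

View pics/db.png

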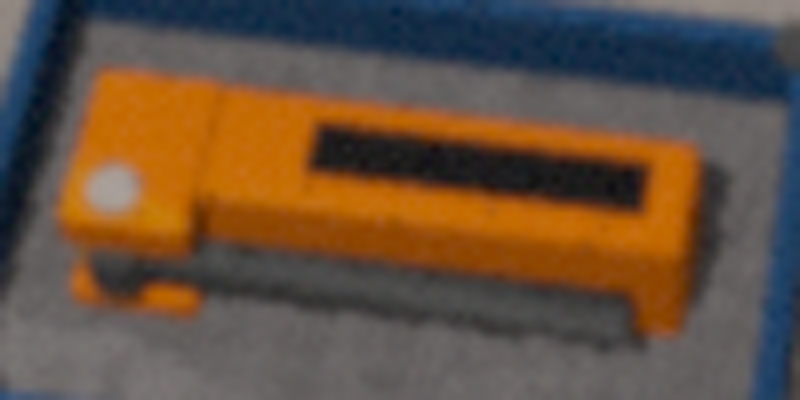

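The key tip's outer top edge reads y≈555 in the 4x crop, against 558 predicted for q=0 and 599 for 10°, so it is shut. I'm handing in.

```bash
python3 - <<'E'
from h import *
print(workorder.hand_in())
E
```

```text
the job is handed in; nothing more can be done
None
```

I folded the small orange hex key shut on the bench, laid it flat in the blue case's pocket, let go and backed the arm clear. I handed it in at about 15 s; no verdict is reported.

- **Folding:** I swept the key in with the closed fingers, then squeezed across the middle to press it home. The gap read 33.4 mm, against 35 mm nominal for handle plus key. This was done about 0.35 m from the case.
- **Position:** The top view puts the tool within about 1 mm of the pocket centre and within 1° of the case's direction. A fit from the side view agrees to about 2 mm and 2°.
- **Key:** In the side view its tip reads close to 0° open.
- **Contact:** The force reading showed the tool touching the pocket floor before I released it, and near zero load afterwards. The gripper ended about 150 mm up, clear of everything.
- **Reflector:** It stands where it was between the side views before and after placing. I did not measure it against the first picture, but the arm never went near it.

No check failed. The one disagreement was that the case corners differed by 2–3 px between the two cameras, so I aimed between the two estimates.

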